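# Swap vase and plant pot between their stands, saucer first

### The job

Swap the bud vase and the plant pot: the vase belongs in the middle of the round banding wheel, and the plant pot in the middle of the square wooden board, centred in its saucer, which must be set on the board before the pot. To make room, park the vase or the pot for a moment upright on the empty plaster slab. The ware is fragile: set it down gently and upright, let go of everything, and leave the jar, the brush and the tool cup where they are.

Things in the scene. Friction and masses are not known exactly. Their poses are not given: they have to be found in the camera images.
- vase_mid (a point): Bud vase, loose, fired clay, 0.13 to 0.25 kg, solid of revolution, 95 mm tall: straight round body 40 mm in diameter for the lowest 66 mm, then a shoulder to a narrow neck (18 mm) and a lip 26 mm across with a small dark mouth. Stands upright on the square board at the start. The point is its centre on its axis, 47.5 mm above its foot; z is up along its axis.
- pot_mid (a point): Plant pot, loose, fired clay, 0.11 to 0.22 kg: a straight-sided round open cup 48 mm in outer diameter, 70 mm tall, wall 4 mm. Stands upright on the banding wheel at the start. The point is its centre on its axis, 35 mm above its foot; z is up along its axis.
- saucer_mid (a point): Saucer of the plant pot, loose, fired clay, 0.05 to 0.1 kg: a flat round dish 68 mm in outer diameter, 12 mm high, with an upright rim 3 mm thick (62 mm inner diameter) around a flat floor 4 mm thick; the pot stands inside the rim with 7 mm to spare all round. Lies right way up on the table at the start and can be taken across its full diameter. The point is its centre on its axis, 6 mm above its underside (2 mm above its inner floor); z is up.
- board_top (a point): Square wooden board, fixed, 130 x 130 mm, on two thin battens, its flat top 22 mm above the table. The point is the centre of its top face; x and y run parallel to its edges, z up.
- wheel_top (a point): Banding wheel (potter's small turntable) of bare aluminium, fixed and locked so that it does not turn: flat round head 140 mm in diameter on a low foot, its top 45 mm above the table. The point is the centre of its top face; z is up.
- slab_top (a point): Plaster drying slab, whitish, fixed, rectangular 100 (x) x 140 (y) mm, 16 mm thick, empty at the start: the parking place. The point is the centre of its top face; z is up.
- jar: Bystander: closed round jar of amber glass with a steel lid, loose, 60 mm in diameter, 65 mm tall. Origin at the centre of its underside; z up.
- brush: Bystander: flat brush with a wooden handle and a steel ferrule, loose, 160 mm long, 42 mm wide, 20 mm high, lying on the table. Its origin is near the middle of its length, on the table; x runs along it.
- toolcup: Bystander: white plastic cup, loose, 66 mm across the rim, 80 mm tall, holding wooden modelling tools that stand up to about 150 mm above the table. Origin at the centre of its underside; z up.
Things that resemble listed ones, but are neither listed nor needed, are in the scene too. Of the things that look like the part that bears saucer_mid, the larger one is meant.

How it is judged:
By the outcome, as a careful person would: the job done as asked, in the order asked, and still so for the second after the job is handed in, with the robot touching nothing.
It also fails if it takes over 109 s, if anything falls off the work surface, if the arm or the gripper's body presses on something with over 40 N, if the wrist force passes 120 N, or if a joint passes its speed limit or range.

### The arm

A 6-joint arm with a two-finger parallel gripper is mounted at the origin on the work surface. World frame = base frame: x ahead of the robot, y to its left, z up, the work surface at z = 0. Lengths are in m, angles in rad, forces in N, time in s.
With the tool pointing down it reaches from about 0.35 to 0.775 m from the base axis. Payload 7.3 kg.
Tool frame: the origin (TCP) lies on the centre line of the jaws, within the pads' length; the fingertips stand ahead of it and the grasp point (between the pads) lies 11 mm behind it (robot.nose_length is the z of the fingertips in the tool frame, in m); z points along the fingers, y is the line along which they close (so a half turn about z gives the same grasp; the last joint's range is limited). The gripper opens to 92 mm and grips with 3 to 60 N. Pads are 19 mm wide; open, the fingers measure 130 mm over their backs; the gripper's body (75 mm by 190 mm) begins 47 mm behind the grasp point.
Start: joints at [1.119, 0.342, 1.524, -0, 1.275, -0.146], TCP at [0.158, 0.501, 0.235] pointing down, gripper open.
Joint ranges: [-2.53, 2.53], [-0.77, 2.02], [0.04, 2.7], [-1, 4.14], [0.28, 2.66], [-3.11, 3.11]. Speed limits (rad/s): [2.57, 2.57, 3.14, 3.14, 3.14, 3.14].

### API

Orientations are given as [roll, pitch, yaw] about the fixed x, y, z axes, in that order (R = Rz(yaw) Ry(pitch) Rx(roll)).
In Python, from cell import robot, cams gives the robot as it stands. The module is installed in compiled form; this text tells all that it offers.
- The arm moves only by the tool carry_out, never from a script. Its argument "deltas" is a list of rows, each a list of 7 numbers: the shift along the tool's x, y, z in cm, then the turn, a rotation vector about the tool's x, y, z in rad, then the opening, from 0 (shut) to 1 (fully open). A call has exactly 8 rows; each row shifts and turns the commanded pose from where the row before left it, along the tool's axes as they then stand; what a row does not reach is not made up. A row lasts 1/12 s, in which the tool goes at most 41.7 mm and 7.16 degrees, less where a joint would pass 70% of its speed; a pose out of reach is approached as far as the arm can. A call is refused whole if a number of a shift passes 4.17 or a number of a turn 0.125, either way. A call with a gripper value outside its range is refused whole. The fingers move at their own pace and stop on an object; "force" is the grip in N (left out, the last holds). Time passes only in rows, so rows that do not move let the fingers close, or fill a call up. It gives the time, the measured TCP pose, the force, the opening and the grip force at its end, in the units of the state.
- robot.observe(): the state, without advancing time (a new reading comes with each control period).
- cams.read_camera(name): name is "scene" or "side" or "wrist"; returns a dict with "image" (384x512x3 uint8, blue, green, red), "depth" (384x512 float32, m along the optical axis (not along the pixel's ray), 0 where there is no reading), "fx", "fy", "cx", "cy" (pixels), "D" ([k1, k2, p1, p2, k3] as OpenCV has them; the pictures are not rectified), "world_to_cam" (4x4, takes a point from world to camera coordinates). Camera axes: x right, y up, looking along -z (the intrinsics and any distortion apply to the point x, -y, -z); pixel columns grow to the right and rows downward; lengths in m; the calibration is good to about 2 mm. A picture is of the moment at which its call begins.
- robot.hand_in(): hands the job in; it is judged then, once.
The state is a dict: "time": time; "qpos": joint angles; "qvel": joint speeds; "joint_efforts": joint torques, N m; "tool_pos": TCP position; "tool_rot": TCP orientation; "contact_force": force on the tool from outside, world axes, zero at the start; "torque": the same for the moment, N m; "opening": finger opening in m; "grip_force": force on a finger pad.
Only numpy, scipy, OpenCV 4.12 (cv2) and the standard library are available. Lean on these libraries where they do the work, as an engineer would, in place of code of your own. Each camera call takes 0.05 s, during which the arm holds its last target. There are 200 camera calls.

## Working session

There is one attempt and no reset: what is moved stays moved. The work goes in short steps, Python scripts to look and compute and a tool call to move; the robot and the scene stay as the last step left them, time stands still between calls to the robot, and variables do not carry over. Pictures are saved under pics/ and viewed, at most 14 in all, crops included, and the job is handed in when it is done.

Besides the shell and the picture viewer there is one more tool, called after "Call:" by a JSON object that holds its "api" and its "payload", one argument or row to a line. carry_out: Moves the arm, as the interface text tells. Its arguments: {"type":"object","properties":{"deltas":{"type":"array","items":{"type":"array","items":{"type":"number"}}},"force":{"type":"number"}},"required":["deltas"]}

```bash
mkdir -p pics; cat > h.py <<'E'
import numpy as np, cv2
from cell import robot, cams
def grab(n):
    c=cams.read_camera(n); c['K']=np.array([[c['fx'],0,c['cx']],[0,c['fy'],c['cy']],[0,0,1.]]); c['T']=np.linalg.inv(c['world_to_cam']); return c
def rays(c,uv):
    p=cv2.undistortPoints(np.array(uv,float).reshape(-1,1,2),c['K'],np.array(c['D'],float)).reshape(-1,2)
    d=np.c_[p[:,0],-p[:,1],-np.ones(len(p))]@c['T'][:3,:3].T
    return c['T'][:3,3],d
def onz(c,uv,z):
    o,d=rays(c,uv); return o+d*((z-o[2])/d[:,2])[:,None]
def cloud(c):
    h,w=c['depth'].shape; v,u=np.mgrid[:h,:w]
    o,d=rays(c,np.c_[u.ravel(),v.ravel()]); 
    P=o+d*c['depth'].ravel()[:,None]; P[c['depth'].ravel()<=0]=np.nan
    return P.reshape(h,w,3)
E
python3 - <<'E'
from h import *
s=robot.observe(); print({k:np.round(v,3) for k,v in s.items()}, robot.nose_length)
for n in("scene","side","wrist"):
    c=grab(n); cv2.imwrite(f'pics/{n}0.png',c['image']); np.save(f'{n}0.npy',c,allow_pickle=True)
    print(n,c['fx'],np.round(c['D'],3),np.round(c['T'],3).tolist(), (c['depth']>0).mean())
E
```

```text
{'time': np.float64(0.0), 'qpos': array([ 1.119,  0.343,  1.525, -0.   ,  1.275, -0.146]), 'qvel': array([ 0.001, -0.   ,  0.   , -0.001,  0.   ,  0.   ]), 'joint_efforts': array([-1.0000e-03, -4.3124e+01, -2.4422e+01,  7.2000e-02,  5.6000e-02,
       -0.0000e+00]), 'tool_pos': array([0.158, 0.5  , 0.234]), 'tool_rot': array([-3.14 , -0.   ,  2.836]), 'contact_force': array([-0.156, -0.18 ,  0.142]), 'torque': array([-0.039,  0.003,  0.03 ]), 'grip_force': np.float64(0.0), 'opening': np.float64(0.092)} 0.008
scene 455.4960115655 [-0.082  0.     0.     0.     0.   ] [[0.779, -0.408, 0.475, 1.135], [0.626, 0.514, -0.586, -0.642], [-0.005, 0.754, 0.657, 0.791], [0.0, 0.0, 0.0, 1.0]] 0.995880126953125
side 431.76265490946827 [0.055 0.    0.    0.    0.   ] [[0.787, 0.402, -0.468, 0.177], [-0.616, 0.532, -0.58, -0.554], [0.016, 0.745, 0.667, 0.716], [0.0, 0.0, 0.0, 1.0]] 0.9958597819010416
wrist 285.96182014084764 [-0.05  0.    0.    0.    0.  ] [[0.301, -0.911, -0.282, 0.081], [0.954, 0.287, 0.091, 0.523], [-0.002, -0.296, 0.955, 0.385], [0.0, 0.0, 0.0, 1.0]] 0.9957784016927084
```

View pics/scene0.png

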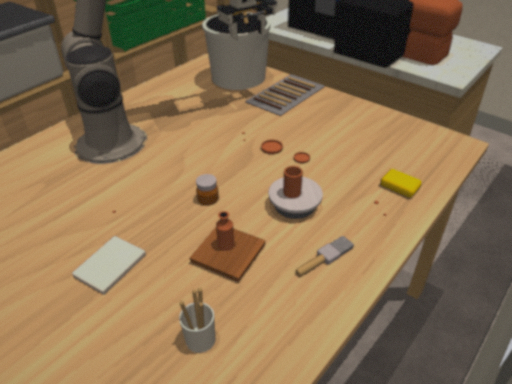

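View pics/side0.png

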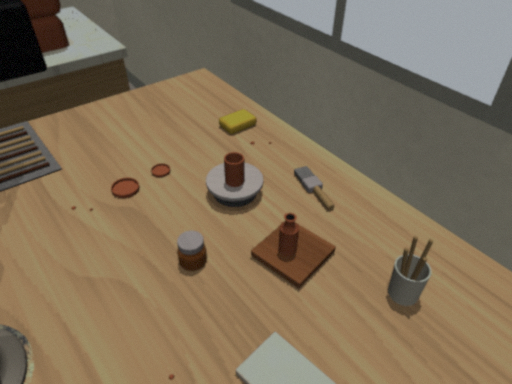

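View pics/wrist0.png

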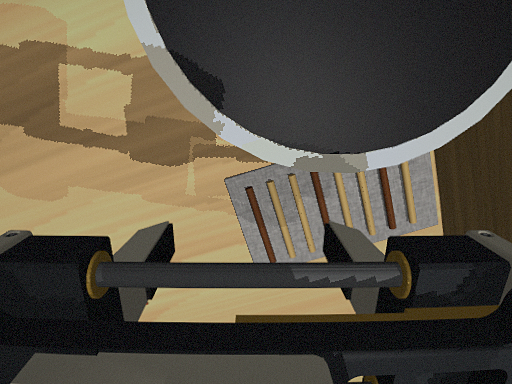

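The scene view shows the large saucer at (272,147) with the small one at (302,157). The pot is on the wheel (292,190), the vase on the board (227,235), the slab is at (110,263), the jar at (207,190), the brush at (325,256) and the cup at (199,325). The side view shows the saucer at (125,187), pot (234,168), vase (289,238), wheel (235,182) and board (293,252), with the slab partly cut off. The wrist camera sees nothing relevant yet.

```bash
cat > m1.py <<'E'
from h import *
C={n:np.load(f'{n}0.npy',allow_pickle=True).item() for n in('scene','side')}
X={n:cloud(C[n]) for n in C}
px={'saucer':((272,147),(125,187)),'small':((302,157),(160,170)),'pot':((292,180),(234,168)),'vase':((225,240),(289,245)),'wheel':((300,205),(225,190)),'board':((228,265),(300,268)),'slab':((110,263),(280,365)),'jar':((207,180),(190,240)),'brush':((320,258),(313,185)),'cup':((199,330),(408,280))}
for k,(a,b) in px.items():
    print(k,*[np.round(np.nanmedian(X[n][v-1:v+2,u-1:u+2].reshape(-1,3),0),3) for n,(u,v) in zip(C,(a,b))])
def tri(a,b):
    A=[];B=[]
    for n,p in zip(C,(a,b)):
        o,d=rays(C[n],[p]); d=d[0]/np.linalg.norm(d); M=np.eye(3)-np.outer(d,d); A.append(M);B.append(M@o)
    P=np.linalg.lstsq(np.vstack(A),np.hstack(B),rcond=None)[0]
    return P, np.linalg.norm(np.vstack(A)@P-np.hstack(B))
def mask(n,lo,hi,c,r):
    hsv=cv2.cvtColor(C[n]['image'],cv2.COLOR_BGR2HSV); m=cv2.inRange(hsv,lo,hi); z=np.zeros_like(m); cv2.circle(z,c,r,255,-1); return m&z
# reddish masks: saucers
for k,r in(('saucer',22),('small',13)):
    e=[]
    for n,p in zip(C,px[k]):
        m=mask(n,(0,130,30),(11,255,255),p,r)
        cn=max(cv2.findContours(m,0,2)[0],key=cv2.contourArea); h=cv2.convexHull(cn)
        e.append(cv2.fitEllipse(h)); q=onz(C[n],h.reshape(-1,2),.008)[:,:2].astype(np.float32)
        print(k,n,np.round(e[-1],1) if 0 else e[-1],cv2.minEnclosingCircle(q))
    print(k,'tri',tri(e[0][0],e[1][0]))
for n in C:
    hsv=cv2.cvtColor(C[n]['image'],cv2.COLOR_BGR2HSV)
    for k in('wheel','board','pot','vase','slab'):
        u,v=px[k][list(C).index(n)]; print(n,k,hsv[v,u])
# tops via depth z-band: plane check
for n in C:
    P=X[n].reshape(-1,3)
    for k,z,ctr in(('wheel',.045,0),('board',.022,0),('slab',.016,0),('potrim',.115,0),('vaselip',.117,0)):
        pass
    for k in('scene',): 
        out=np.concatenate([cv2.resize(C[n]['image'][130:290,60:370] if n=='scene' else C[n]['image'][130:300,90:370],None,fx=2.3,fy=2.3,interpolation=cv2.INTER_CUBIC)])
        cv2.imwrite(f'pics/{n}_c.png',out)
E
python3 m1.py
```

```text
saucer [0.427 0.288 0.005] [0.426 0.292 0.005]
small [0.53  0.306 0.004] [0.528 0.302 0.003]
pot [0.643 0.089 0.101] [0.617 0.089 0.102]
vase [ 0.619 -0.133  0.056] [ 0.594 -0.134  0.055]
wheel [0.676 0.081 0.045] [0.593 0.094 0.045]
board [ 0.652 -0.163  0.021] [ 0.591 -0.173  0.023]
slab [ 0.434 -0.324  0.016] [ 0.43  -0.302  0.017]
jar [ 0.443 -0.007  0.065] [ 0.437 -0.009  0.065]
brush [ 0.8   -0.016  0.018] [0.794 0.002 0.02 ]
cup [ 0.751 -0.348  0.077] [ 0.696 -0.343  0.079]
saucer scene ((271.3499755859375, 146.43357849121094), (13.02285385131836, 20.430391311645508), 88.65083312988281) ((0.42782261967658997, 0.28667354583740234), 0.03602036461234093)
saucer side ((124.57222747802734, 187.42897033691406), (19.059898376464844, 27.54000473022461), 78.74432373046875) ((0.42316341400146484, 0.2876765727996826), 0.037797026336193085)
saucer tri (array([0.42424023, 0.29065637, 0.00450386]), np.float64(0.0004081920043007095))
small scene ((301.2568359375, 157.25584411621094), (9.776968955993652, 14.917384147644043), 93.843994140625) ((0.5323610305786133, 0.2957551181316376), 0.02519928105175495)
small side ((160.18971252441406, 170.0702362060547), (12.211609840393066, 17.771175384521484), 82.79627990722656) ((0.5258345603942871, 0.29705148935317993), 0.025932515040040016)
small tri (array([0.52835088, 0.30200567, 0.00302614]), np.float64(6.760800665997108e-05))
scene wheel [ 13  33 186]
scene board [ 13 169 127]
scene pot [ 10 168  91]
scene vase [ 11 188  87]
scene slab [ 35  29 194]
side wheel [ 10  21 146]
side board [ 12 160 105]
side pot [  7 151  64]
side vase [  7 139  66]
side slab [ 45  22 164]
```

View pics/scene_c.png

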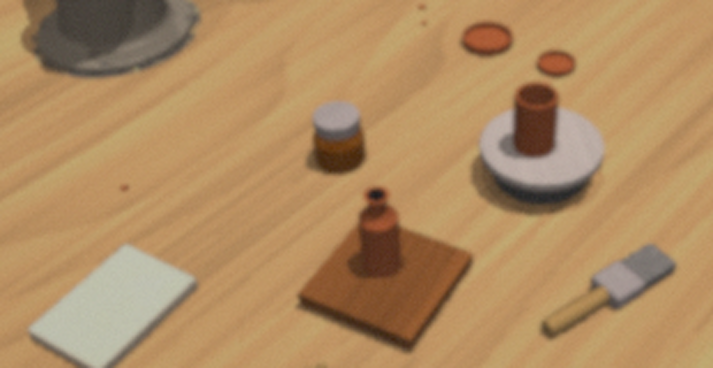

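The crop confirms the layout, and the measured heights match the text (wheel 45 mm, board 22, slab 16). The larger saucer, the left one in the crop at (487,38), is at about (0.425, 0.289). Next I move over the middle to look with the wrist camera.

Call:
{"api": "carry_out", "payload": {
  "deltas": [
    [0,0,-2.2,0,0,-0.1,1],
    [0,0,-2.2,0,0,-0.1,1],
    [0,0,-2.2,0,0,-0.105,1],
    [-2.2,-3.3,0,0,0,0,1],
    [-2.2,-3.3,0,0,0,0,1],
    [-2.2,-3.3,0,0,0,0,1],
    [-2.2,-3.3,0,0,0,0,1],
    [-2.2,-3.3,0,0,0,0,1]
  ],
  "force": 15
}}

```text
time: 0.82
tool_pos: [0.2682, 0.3339, 0.3006]
tool_rot: [-3.141, -0.0, -3.142]
contact_force: [1.2, -0.4, 0.7]
opening: 0.0923
grip_force: 0.0
```

Call:
{"api": "carry_out", "payload": {
  "deltas": [
    [-2.2,-3.3,0,0,0,0,1],
    [-2.2,-3.3,0,0,0,0,1],
    [-2.2,-3.3,0,0,0,0,1],
    [-2.2,-3.3,0,0,0,0,1],
    [-2.2,-3.3,0,0,0,0,1],
    [-2.2,-3.3,0,0,0,0,1],
    [0,0,0,0,0,0,1],
    [0,0,0,0,0,0,1]
  ]
}}

```text
time: 1.48
tool_pos: [0.4004, 0.1359, 0.3003]
tool_rot: [3.142, -0.001, 3.136]
contact_force: [0.9, -0.3, -0.2]
opening: 0.092
grip_force: 0.0
```

```bash
python3 - <<'E'
from h import *
c=grab('wrist'); np.save('w1.npy',c,allow_pickle=True); cv2.imwrite('pics/w1.png',c['image']); s=robot.observe(); print(s['time'],s['tool_pos'],s['tool_rot'])
E
```

```text
1.5333 [0.39963704 0.13708642 0.30037963] [ 3.14120855e+00 -1.13824709e-03  3.13847681e+00]
```

View pics/w1.png

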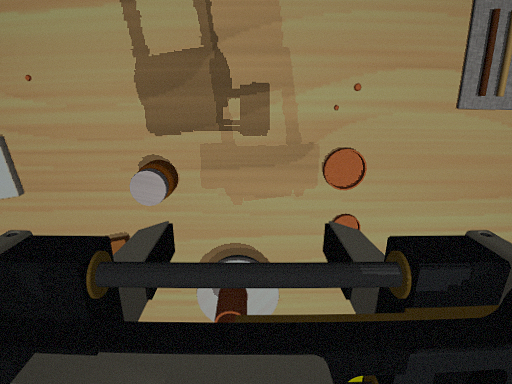

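The wrist view shows the saucer at (344,168) and the jar at (155,183). The hand hides the pot and wheel because the camera looks toward the base, so I turn the hand half round to yaw 0 for the work.

Call:
{"api": "carry_out", "payload": {
  "deltas": [
    [0,0,0,0,0,0.125,1],
    [0,0,0,0,0,0.125,1],
    [0,0,0,0,0,0.125,1],
    [0,0,0,0,0,0.125,1],
    [0,0,0,0,0,0.125,1],
    [0,0,0,0,0,0.125,1],
    [0,0,0,0,0,0.125,1],
    [0,0,0,0,0,0.125,1]
  ]
}}

```text
time: 2.2
tool_pos: [0.3987, 0.1392, 0.3007]
tool_rot: [-3.142, -0.001, 2.138]
contact_force: [0.9, -0.6, 0.3]
opening: 0.0921
grip_force: 0.0
```

Call:
{"api": "carry_out", "payload": {
  "deltas": [
    [0,0,0,0,0,0.125,1],
    [0,0,0,0,0,0.125,1],
    [0,0,0,0,0,0.125,1],
    [0,0,0,0,0,0.125,1],
    [0,0,0,0,0,0.125,1],
    [0,0,0,0,0,0.125,1],
    [0,0,0,0,0,0.125,1],
    [0,0,0,0,0,0.125,1]
  ]
}}

```text
time: 2.87
tool_pos: [0.3987, 0.1392, 0.3007]
tool_rot: [-3.141, -0.0, 1.138]
contact_force: [1.0, 0.4, -0.1]
opening: 0.0919
grip_force: 0.0
```

Call:
{"api": "carry_out", "payload": {
  "deltas": [
    [0,0,0,0,0,0.125,1],
    [0,0,0,0,0,0.125,1],
    [0,0,0,0,0,0.125,1],
    [0,0,0,0,0,0.125,1],
    [0,0,0,0,0,0.125,1],
    [0,0,0,0,0,0.125,1],
    [0,0,0,0,0,0.125,1],
    [0,0,0,0,0,0.125,1]
  ]
}}

```text
time: 3.53
tool_pos: [0.3987, 0.1392, 0.3007]
tool_rot: [-3.141, 0.0, 0.138]
contact_force: [-1.0, -0.3, -0.0]
opening: 0.0918
grip_force: 0.0
```

Call:
{"api": "carry_out", "payload": {
  "deltas": [
    [0,0,0,0,0,0.125,1],
    [1.0,2.5,0,0,0,0.0125,1],
    [1.0,3.5,0,0,0,0,1],
    [1.0,3.5,0,0,0,0,1],
    [1.0,3.5,0,0,0,0,1],
    [1.0,2.5,0,0,0,0,1],
    [0,0,0,0,0,0,1],
    [0,0,0,0,0,0,1]
  ]
}}

```text
time: 4.2
tool_pos: [0.4504, -0.0164, 0.3004]
tool_rot: [-3.141, 0.001, 0.003]
contact_force: [-0.3, 0.3, 0.3]
opening: 0.0914
grip_force: 0.0
```

```bash
python3 - <<'E'
from h import *
c=grab('wrist'); np.save('w2.npy',c,allow_pickle=True); cv2.imwrite('pics/w2.png',c['image']); s=robot.observe(); print(s['time'],s['tool_pos'],s['tool_rot'])
E
```

```text
4.25 [ 0.45013775 -0.01572541  0.30052248] [-3.14059583e+00  7.43435873e-04  4.37625245e-03]
```

View pics/w2.png

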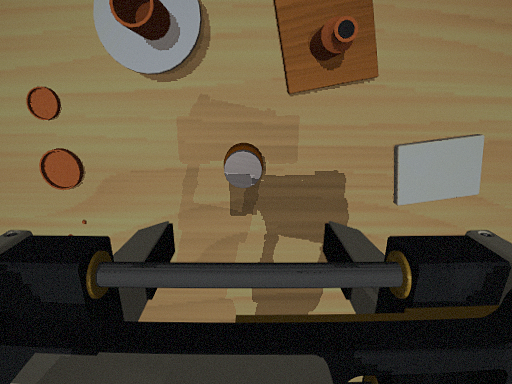

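This view shows nearly everything: the slab (440,168), vase lip (346,29), board, wheel with pot (150,30), saucer (62,168) and jar (244,168). I move 10 cm forward for the second wrist view.

Call:
{"api": "carry_out", "payload": {
  "deltas": [
    [3.0,0.5,0,0,0,0,1],
    [4.0,0.5,0,0,0,0,1],
    [3.0,0.5,0,0,0,0,1],
    [0,0,0,0,0,0,1],
    [0,0,0,0,0,0,1],
    [0,0,0,0,0,0,1],
    [0,0,0,0,0,0,1],
    [0,0,0,0,0,0,1]
  ]
}}

```text
time: 4.92
tool_pos: [0.5497, -0.031, 0.3014]
tool_rot: [-3.142, -0.001, 0.004]
contact_force: [0.2, -0.4, -0.5]
opening: 0.0916
grip_force: 0.0
```

```bash
cat > m2.py <<'E'
from h import *
import sys
w2=np.load('w2.npy',allow_pickle=True).item(); w3=grab('wrist'); np.save('w3.npy',w3,allow_pickle=True); cv2.imwrite('pics/w3.png',w3['image'])
s=robot.observe(); print(s['time'],s['tool_pos'],s['tool_rot'])
C={'w2':w2,'w3':w3}; 
for n in('scene','side'): C[n]=np.load(n+'0.npy',allow_pickle=True).item()
def near(c,p,r):  # pixels whose depth point lies within r of xy p
    P=cloud(c); return P,np.hypot(P[...,0]-p[0],P[...,1]-p[1])<r
def comp(m,seed=None):
    m=cv2.morphologyEx(m.astype(np.uint8)*255,cv2.MORPH_OPEN,np.ones((3,3)))
    return max(cv2.findContours(m,0,1)[0],key=cv2.contourArea).reshape(-1,2)
def lsq(q):
    A=np.c_[2*q,np.ones(len(q))]; x=np.linalg.lstsq(A,(q**2).sum(1),rcond=None)[0]; return np.round([x[0],x[1],np.sqrt(x[2]+x[0]**2+x[1]**2)],4)
spec={'saucer':((.425,.289),.06,(.0085,.02),'c'),'wheel':((.63,.09),.1,(.036,.053),'c'),'board':((.61,-.13),.11,(.015,.03),'r'),'slab':((.43,-.31),.1,(.010,.024),'r'),
 'pot':((.63,.09),.05,(.107,.125),'c'),'vase':((.605,-.13),.04,(.107,.125),'c'),'jar':((.44,-.007),.05,(.058,.072),'c')}
for k,(p,r,(lo,hi),t) in spec.items():
    for n,c in C.items():
        P,m=near(c,p,r); m&=(P[...,2]>lo)&(P[...,2]<hi)
        if m.sum()<12: print(k,n,'none'); continue
        z=np.median(P[m][:,2]); ct=comp(m)
        b=(ct.min(0)>2).all() and ct[:,0].max()<509 and ct[:,1].max()<381
        keep=(ct[:,0]>2)&(ct[:,1]>2)&(ct[:,0]<509)
        q=onz(c,ct[keep],z)[:,:2].astype(np.float32)
        print(k,n,'z',round(float(z),4),'full' if b else 'cut',[np.round(a,4).tolist() for a in cv2.minAreaRect(q)] if t=='r' else (lsq(q.astype(float)),np.round(np.hstack(cv2.minEnclosingCircle(q)),4)))
E
python3 m2.py
```

```text
4.9667 [ 0.54987529 -0.03127669  0.30146052] [ 3.14157822e+00 -8.71681023e-04  3.93630597e-03]
saucer w2 z 0.0117 full (array([0.429 , 0.3052, 0.0153]), array([0.4307, 0.3134, 0.0174]))
saucer w3 z 0.0113 full (array([0.4294, 0.3147, 0.008 ]), array([0.4297, 0.3163, 0.0119]))Traceback (most recent call last):
  File "m2.py", line 20, in <module>
    z=np.median(P[m][:,2]); ct=comp(m)
                               ~~~~^^^
  File "m2.py", line 11, in comp
    return max(cv2.findContours(m,0,1)[0],key=cv2.contourArea).reshape(-1,2)
           ~~~^^^^^^^^^^^^^^^^^^^^^^^^^^^^^^^^^^^^^^^^^^^^^^^^
ValueError: max() iterable argument is empty
```

View pics/w3.png

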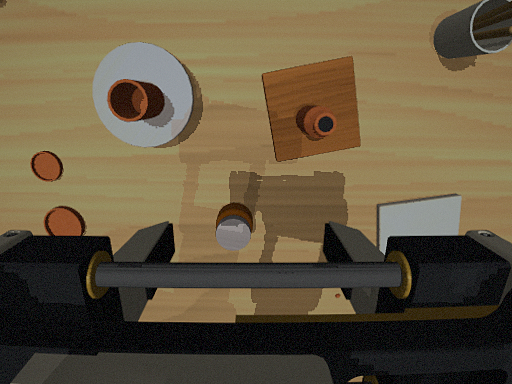

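W3 shows all of the wheel (143,95), the pot rim (128,98), the board (312,108), the vase lip (324,123) and the cup. I refit using these views, with a colour mask for the saucer.

```bash
sed -i "s/w3=grab('wrist').*/w3=np.load('w3.npy',allow_pickle=True).item()/; s/^    m=cv2.morph.*/    m=m.astype(np.uint8)*255/" m2.py
sed -i "s/'saucer':.*'wheel'/'wheel'/; s/ct=comp(m)/ct=cv2.convexHull(comp(m)).reshape(-1,2)/" m2.py
cat >> m2.py <<'E'
print('saucer by colour')
def tri(cs,ps):
    A=[];B=[]
    for c,p in zip(cs,ps):
        o,d=rays(c,[p]); d=d[0]/np.linalg.norm(d); M=np.eye(3)-np.outer(d,d); A.append(M);B.append(M@o)
    return np.linalg.lstsq(np.vstack(A),np.hstack(B),rcond=None)[0]
E_=[]
for n in('w2','w3'):
    c=C[n]; P,m=near(c,(.425,.289),.055); hsv=cv2.cvtColor(c['image'],cv2.COLOR_BGR2HSV)
    m&=(cv2.inRange(hsv,(0,120,50),(12,255,255))>0); ct=cv2.convexHull(comp(m)).reshape(-1,2)
    E_.append(cv2.fitEllipse(ct)); q=onz(c,ct,.010)[:,:2].astype(np.float32)
    print(n,E_[-1],lsq(q.astype(float)),cv2.minEnclosingCircle(q))
print('tri saucer',tri([C['w2'],C['w3']],[e[0] for e in E_]), 'w2-scene',tri([C['w2'],C['scene']],[E_[0][0],(271.35,146.4)]))
# two-view heights: board corner, slab corners, vase mouth, by pixels seen
print('mouth tri',tri([C['w2'],C['w3']],[(346,29),(324.5,124)]))
E
python3 m2.py
```

```text
4.9667 [ 0.54987529 -0.03127669  0.30146052] [ 3.14157822e+00 -8.71681023e-04  3.93630597e-03]
wheel w2 z 0.0454 cut (array([0.6348, 0.1127, 0.0702]), array([0.6317, 0.1132, 0.0705]))
wheel w3 z 0.0453 full (array([0.6353, 0.1132, 0.0696]), array([0.6354, 0.113 , 0.0705]))
wheel scene z 0.0448 full (array([0.6392, 0.1122, 0.0719]), array([0.6396, 0.1126, 0.0734]))
wheel side z 0.0453 full (array([0.6325, 0.1118, 0.0719]), array([0.6331, 0.1113, 0.074 ]))
board w2 z 0.0225 cut [[0.6095, -0.1266], [0.1192, 0.1313], 10.8023]
board w3 z 0.0224 full [[0.6164, -0.1262], [0.1299, 0.1301], 11.1995]
board scene z 0.0214 full [[0.6195, -0.1269], [0.1321, 0.1349], 11.2506]
board side z 0.0227 full [[0.6136, -0.1273], [0.1352, 0.1327], 11.2895]
slab w2 z 0.0165 full [[0.4268, -0.322], [0.1016, 0.1427], 8.3086]
slab w3 z 0.0163 full [[0.4317, -0.3213], [0.0932, 0.1432], 8.7016]
slab scene z 0.0149 full [[0.4298, -0.3243], [0.1044, 0.1426], 7.7718]
slab side z 0.0163 cut [[0.4244, -0.3208], [0.1008, 0.1351], 8.5842]
pot w2 z 0.1145 cut (array([0.6295, 0.1049, 0.0249]), array([0.6286, 0.1049, 0.025
[... 880 characters left out ...]
0.4414, -0.0102,  0.0283]), array([ 0.4412, -0.0103,  0.0294]))
jar side z 0.0653 full (array([ 0.4373, -0.0106,  0.0277]), array([ 0.4386, -0.0119,  0.0296]))
saucer by colour
w2 ((59.46892166137695, 168.630615234375), (37.677894592285156, 44.09002685546875), 139.50091552734375) [0.4254 0.2878 0.0341] ((0.42617854475975037, 0.2880677878856659), 0.035552505403757095)
w3 ((62.40543746948242, 225.01004028320312), (35.27676010131836, 40.155174255371094), 140.90188598632812) [0.4266 0.2874 0.034 ] ((0.4278636872768402, 0.2887393832206726), 0.03623998537659645)
tri saucer [0.42641442 0.28644239 0.0113721 ] w2-scene [0.42464252 0.29061906 0.00475031]
mouth tri [ 0.60408751 -0.12018428  0.11805969]
```

All views agree. Next, the vase: I hover above it first.

Call:
{"api": "carry_out", "payload": {
  "deltas": [
    [1.4,2.23,-0.0,0,0,0,1],
    [1.37,2.23,0,0,0,0,1],
    [1.36,2.23,0,0,0,0,1],
    [1.36,2.23,3.0,0,0,-0.0,1],
    [0,0,4.0,0,0,0,1],
    [0,0,4.0,0,0,0,1],
    [0,0,3.0,0,0,0,1],
    [0,0,0,0,0,0,1]
  ]
}}

```text
time: 5.63
tool_pos: [0.6018, -0.1199, 0.1543]
tool_rot: [-3.138, 0.012, 0.003]
contact_force: [-0.0, 0.4, -1.3]
opening: 0.092
grip_force: 0.0
```

Call:
{"api": "carry_out", "payload": {
  "deltas": [
    [0,0,0,0,0,0,1],
    [0,0,0,0,0,0,1],
    [0,0,0,0,0,0,1],
    [0,0,0,0,0,0,1],
    [0,0,0,0,0,0,1],
    [0,0,0,0,0,0,1],
    [0,0,0,0,0,0,1],
    [0,0,0,0,0,0,1]
  ]
}}

```text
time: 6.3
tool_pos: [0.6059, -0.1209, 0.161]
tool_rot: [-3.142, -0.0, 0.003]
contact_force: [0.1, -0.7, -0.5]
opening: 0.0918
grip_force: 0.0
```

Call:
{"api": "carry_out", "payload": {
  "deltas": [
    [-0.1,0,2.0,0,0,0,0.8],
    [0,0,2.0,0,0,0,0.7],
    [0,0,2.0,0,0,0,0.65],
    [0,0,1.5,0,0,0,0.65],
    [0,0,1.0,0,0,0,0.65],
    [0,0,0.5,0,0,0,0.65],
    [0,0,0.5,0,0,0,0.65],
    [0,0,0,0,0,0,0.65]
  ]
}}

```text
time: 6.97
tool_pos: [0.6048, -0.1209, 0.0653]
tool_rot: [-3.141, 0.0, 0.003]
contact_force: [-0.2, -0.0, 0.4]
opening: 0.06
grip_force: 0.0
```

Call:
{"api": "carry_out", "payload": {
  "deltas": [
    [0,0,0,0,0,0,0.6],
    [0,0,0,0,0,0,0.54],
    [0,0,0,0,0,0,0.5],
    [0,0,0,0,0,0,0.46],
    [0,0,0,0,0,0,0.42],
    [0,0,0,0,0,0,0.38],
    [0,0,0,0,0,0,0.3],
    [0,0,0,0,0,0,0.2]
  ],
  "force": 15
}}

```text
time: 7.63
tool_pos: [0.6051, -0.1207, 0.0662]
tool_rot: [-3.141, -0.001, 0.003]
contact_force: [-1.2, 2.1, 4.2]
opening: 0.0394
grip_force: 15.0
```

Call:
{"api": "carry_out", "payload": {
  "deltas": [
    [0,0,-0.5,0,0,0,0.2],
    [0,0,-1.5,0,0,0,0.2],
    [0,0,-2.0,0,0,0,0.2],
    [0,0,-1.5,0,0,0,0.2],
    [0,0,-0.5,0,0,0,0.2],
    [-0.8,0.9,0,0,0,0,0.2],
    [-1.6,1.8,0,0,0,0,0.2],
    [-2.0,2.3,0,0,0,0,0.2]
  ],
  "force": 20
}}

```text
time: 8.3
tool_pos: [0.5599, -0.1707, 0.1243]
tool_rot: [-3.141, 0.002, 0.006]
contact_force: [-0.1, -0.3, -1.1]
opening: 0.0391
grip_force: 20.0
```

Call:
{"api": "carry_out", "payload": {
  "deltas": [
    [-2.5,2.8,0,0,0,0,0.2],
    [-2.5,2.8,0,0,0,0,0.2],
    [-2.5,2.8,0,0,0,0,0.2],
    [-2.5,2.8,0,0,0,0,0.2],
    [-1.8,2.1,0,0,0,0,0.2],
    [-1.1,1.3,0,0,0,0,0.2],
    [-0.5,0.6,0,0,0,0,0.2],
    [0,0,0,0,0,0,0.2]
  ]
}}

```text
time: 8.97
tool_pos: [0.4257, -0.3245, 0.1247]
tool_rot: [-3.141, 0.001, 0.001]
contact_force: [-0.3, 0.1, -1.5]
opening: 0.0395
grip_force: 20.0
```

Call:
{"api": "carry_out", "payload": {
  "deltas": [
    [0,0,0,0,0,0,0.2],
    [0,0,1.0,0,0,0,0.2],
    [0,0,2.0,0,0,0,0.2],
    [0,0,1.5,0,0,0,0.2],
    [0,0,1.0,0,0,0,0.2],
    [0,0,0,0,0,0,0.2],
    [0,0,0,0,0,0,0.2],
    [0,0,0,0,0,0,0.2]
  ]
}}

```text
time: 9.63
tool_pos: [0.4282, -0.3235, 0.0712]
tool_rot: [3.141, -0.001, 0.004]
contact_force: [0.1, 0.5, -1.2]
opening: 0.0396
grip_force: 20.0
```

Call:
{"api": "carry_out", "payload": {
  "deltas": [
    [0,0,0.4,0,0,0,0.2],
    [0,0,0.3,0,0,0,0.2],
    [0,0,0.2,0,0,0,0.2],
    [0,0,0.1,0,0,0,0.2],
    [0,0,0.05,0,0,0,0.2],
    [0,0,0,0,0,0,0.2],
    [0,0,0,0,0,0,0.2],
    [0,0,0,0,0,0,0.2]
  ]
}}

```text
time: 10.3
tool_pos: [0.4275, -0.3236, 0.0602]
tool_rot: [3.142, -0.0, 0.003]
contact_force: [0.5, 0.2, -1.7]
opening: 0.039
grip_force: 20.0
```

Call:
{"api": "carry_out", "payload": {
  "deltas": [
    [0,0,0.05,0,0,0,0.2],
    [0,0,0.05,0,0,0,0.2],
    [0,0,0,0,0,0,0.2],
    [0,0,0,0,0,0,0.2],
    [0,0,0,0,0,0,0.2],
    [0,0,0,0,0,0,0.2],
    [0,0,0,0,0,0,0.2],
    [0,0,0,0,0,0,0.2]
  ]
}}

```text
time: 10.97
tool_pos: [0.4276, -0.3236, 0.0602]
tool_rot: [3.141, -0.001, 0.003]
contact_force: [-1.8, 2.0, 6.8]
opening: 0.0395
grip_force: 20.0
```

Contact. I release slowly and rise.

Call:
{"api": "carry_out", "payload": {
  "deltas": [
    [0,0,-0.03,0,0,0,0.43],
    [0,0,0,0,0,0,0.45],
    [0,0,0,0,0,0,0.5],
    [0,0,0,0,0,0,0.6],
    [0,0,0,0,0,0,0.65],
    [0,0,-0.5,0,0,0,0.65],
    [0,0,-1.5,0,0,0,0.65],
    [0,0,-3.0,0,0,0,0.65]
  ]
}}

```text
time: 11.63
tool_pos: [0.4259, -0.322, 0.1074]
tool_rot: [-3.137, 0.005, 0.003]
contact_force: [-0.3, -0.8, -0.1]
opening: 0.0595
grip_force: 0.0
```

Call:
{"api": "carry_out", "payload": {
  "deltas": [
    [0,0,-4.0,0,0,0,1],
    [0,0,-4.0,0,0,0,1],
    [0,-3.5,-2.0,0,0,0,1],
    [0,-4.1,0,0,0,0,1],
    [0,-4.1,0,0,0,0,1],
    [0,-4.1,0,0,0,0,1],
    [0,-4.1,0,0,0,0,1],
    [0,-4.1,0,0,0,0,1]
  ]
}}

```text
time: 12.3
tool_pos: [0.4262, -0.0818, 0.21]
tool_rot: [3.141, -0.001, 0.003]
contact_force: [1.6, -0.2, 0.9]
opening: 0.0916
grip_force: 0.0
```

Call:
{"api": "carry_out", "payload": {
  "deltas": [
    [0,-4.1,0,0,0,0,1],
    [0,-4.1,0,0,0,0,1],
    [0,-4.1,0,0,0,0,1],
    [0,-4.1,0,0,0,0,1],
    [0,-4.1,0,0,0,0,1],
    [0,-4.1,0,0,0,0,1],
    [0,-4.1,0,0,0,0,1],
    [0,-4.1,0,0,0,0,1]
  ]
}}

```text
time: 12.97
tool_pos: [0.4251, 0.2466, 0.21]
tool_rot: [-3.141, -0.001, 0.003]
contact_force: [1.6, -0.4, 0.4]
opening: 0.0917
grip_force: 0.0
```

Call:
{"api": "carry_out", "payload": {
  "deltas": [
    [0,-2.0,1.0,0,0,0,1],
    [0,-1.0,3.0,0,0,0,1],
    [0,-0.5,4.0,0,0,0,1],
    [0,0,3.0,0,0,0,1],
    [0,0,2.0,0,0,0,1],
    [0,0,1.0,0,0,0,1],
    [0,0,0,0,0,0,1],
    [0,0,0,0,0,0,1]
  ]
}}

```text
time: 13.63
tool_pos: [0.426, 0.2796, 0.0702]
tool_rot: [-3.141, -0.001, 0.003]
contact_force: [-0.1, -1.1, 0.7]
opening: 0.0921
grip_force: 0.0
```

```bash
python3 - <<'E'
from h import *
c=grab('scene'); P=cloud(c); m=(np.hypot(P[...,0]-.427,P[...,1]+.322)<.05)&(P[...,2]>.1)
print('vase top',P[m].mean(0),P[m][:,2].max(),m.sum()); s=robot.observe(); print(s['tool_pos'],s['tool_rot'])
E
```

```text
vase top [ 0.4294873  -0.32419402  0.10901824] 0.1126693137212107 91
[0.42647707 0.27982684 0.07084828] [-3.14056837e+00 -2.10403334e-03  3.07127863e-03]
```

Call:
{"api": "carry_out", "payload": {
  "deltas": [
    [0,-0.4,0.5,0,0,0,1],
    [0,-0.4,1.0,0,0,0,1],
    [0,0,1.5,0,0,0,1],
    [0,0,1.2,0,0,0,1],
    [0,0,0.8,0,0,0,1],
    [0,0,0.5,0,0,0,1],
    [0,0,0.3,0,0,0,1],
    [0,0,0,0,0,0,1]
  ]
}}

```text
time: 14.35
tool_pos: [0.4254, 0.2875, 0.0112]
tool_rot: [3.141, 0.0, 0.003]
contact_force: [-0.2, -0.1, 0.2]
opening: 0.0921
grip_force: 0.0
```

Call:
{"api": "carry_out", "payload": {
  "deltas": [
    [0,0,0,0,0,0,0.9],
    [0,0,0.1,0,0,0,0.85],
    [0,0,0,0,0,0,0.8],
    [0,0,0,0,0,0,0.76],
    [0,0,0,0,0,0,0.72],
    [0,0,0,0,0,0,0.65],
    [0,0,0,0,0,0,0.6],
    [0,0,0,0,0,0,0.5]
  ],
  "force": 12
}}

```text
time: 15.02
tool_pos: [0.4257, 0.2876, 0.0108]
tool_rot: [-3.141, -0.001, 0.003]
contact_force: [-0.1, -0.2, 3.2]
opening: 0.0682
grip_force: 12.0
```

Call:
{"api": "carry_out", "payload": {
  "deltas": [
    [0,0,-0.5,0,0,0,0.5],
    [0,0,-1.5,0,0,0,0.5],
    [0,0,-3.0,0,0,0,0.5],
    [0,0,-4.0,0,0,0,0.5],
    [0,0,-3.0,0,0,0,0.5],
    [0,0,-1.5,0,0,0,0.5],
    [0,0,-0.5,0,0,0,0.5],
    [0.5,1.1,0,0,0,0,0.5]
  ]
}}

```text
time: 15.68
tool_pos: [0.4304, 0.2775, 0.1516]
tool_rot: [-3.14, -0.002, 0.005]
contact_force: [-0.1, 0.4, -1.1]
opening: 0.068
grip_force: 12.0
```

Call:
{"api": "carry_out", "payload": {
  "deltas": [
    [1.0,2.2,0,0,0,0,0.5],
    [1.5,3.3,0,0,0,0,0.5],
    [1.6,3.5,0,0,0,0,0.5],
    [1.6,3.5,0,0,0,0,0.5],
    [1.6,3.5,0,0,0,0,0.5],
    [1.6,3.5,0,0,0,0,0.5],
    [1.6,3.5,0,0,0,0,0.5],
    [1.6,3.5,0,0,0,0,0.5]
  ]
}}

```text
time: 16.35
tool_pos: [0.5516, 0.0092, 0.1483]
tool_rot: [-3.141, 0.004, 0.003]
contact_force: [1.1, -0.3, -0.5]
opening: 0.0682
grip_force: 12.0
```

Call:
{"api": "carry_out", "payload": {
  "deltas": [
    [1.6,3.5,0,0,0,0,0.5],
    [1.6,3.5,0,0,0,0,0.5],
    [1.5,3.1,0,0,0,0,0.5],
    [1.0,2.2,0,0,0,0,0.5],
    [0.5,1.2,0,0,0,0,0.5],
    [0,0,0,0,0,0,0.5],
    [0,0,0,0,0,0,0.5],
    [0,0,0,0,0,0,0.5]
  ]
}}

```text
time: 17.02
tool_pos: [0.6138, -0.1217, 0.1495]
tool_rot: [-3.14, 0.002, 0.004]
contact_force: [-0.2, -0.4, -0.6]
opening: 0.068
grip_force: 12.0
```

Call:
{"api": "carry_out", "payload": {
  "deltas": [
    [0.2,0.4,1.0,0,0,0,0.5],
    [0,0,2.0,0,0,0,0.5],
    [0,0,2.5,0,0,0,0.5],
    [0,0,2.5,0,0,0,0.5],
    [0,0,1.5,0,0,0,0.5],
    [0,0,0.7,0,0,0,0.5],
    [0,0,0.4,0,0,0,0.5],
    [0,0,0,0,0,0,0.5]
  ]
}}

```text
time: 17.68
tool_pos: [0.6167, -0.1263, 0.0441]
tool_rot: [-3.141, 0.001, 0.004]
contact_force: [0.2, 0.2, -0.9]
opening: 0.0681
grip_force: 12.0
```

Call:
{"api": "carry_out", "payload": {
  "deltas": [
    [0,0,0,0,0,0,0.5],
    [0,0,0.3,0,0,0,0.5],
    [0,0,0.2,0,0,0,0.5],
    [0,0,0.1,0,0,0,0.5],
    [0,0,0,0,0,0,0.5],
    [0,0,0,0,0,0,0.5],
    [0,0,0,0,0,0,0.5],
    [0,0,0,0,0,0,0.5]
  ]
}}

```text
time: 18.35
tool_pos: [0.6169, -0.1269, 0.0386]
tool_rot: [3.142, -0.0, 0.003]
contact_force: [-0.1, 0.1, -1.5]
opening: 0.0682
grip_force: 12.0
```

Call:
{"api": "carry_out", "payload": {
  "deltas": [
    [0,0,0.2,0,0,0,0.5],
    [0,0,0.15,0,0,0,0.5],
    [0,0,0.1,0,0,0,0.5],
    [0,0,0.05,0,0,0,0.5],
    [0,0,0,0,0,0,0.5],
    [0,0,0,0,0,0,0.5],
    [0,0,0,0,0,0,0.5],
    [0,0,0,0,0,0,0.5]
  ]
}}

```text
time: 19.02
tool_pos: [0.6169, -0.1269, 0.0336]
tool_rot: [-3.142, -0.0, 0.003]
contact_force: [0.5, -0.3, -1.0]
opening: 0.068
grip_force: 12.0
```

Call:
{"api": "carry_out", "payload": {
  "deltas": [
    [0,0,0.03,0,0,0,0.5],
    [0,0,0.03,0,0,0,0.5],
    [0,0,0,0,0,0,0.5],
    [0,0,0,0,0,0,0.5],
    [0,0,0,0,0,0,0.5],
    [0,0,0,0,0,0,0.5],
    [0,0,0,0,0,0,0.5],
    [0,0,0,0,0,0,0.5]
  ]
}}

```text
time: 19.68
tool_pos: [0.6169, -0.1269, 0.033]
tool_rot: [-3.142, -0.0, 0.003]
contact_force: [0.2, 0.9, -1.2]
opening: 0.0679
grip_force: 12.0
```

Call:
{"api": "carry_out", "payload": {
  "deltas": [
    [0,0,0.04,0,0,0,0.5],
    [0,0,0.03,0,0,0,0.5],
    [0,0,0,0,0,0,0.5],
    [0,0,0,0,0,0,0.5],
    [0,0,0,0,0,0,0.5],
    [0,0,0,0,0,0,0.5],
    [0,0,0,0,0,0,0.5],
    [0,0,0,0,0,0,0.5]
  ]
}}

```text
time: 20.35
tool_pos: [0.6169, -0.1269, 0.0328]
tool_rot: [3.142, -0.0, 0.003]
contact_force: [-1.8, -0.3, 7.6]
opening: 0.0684
grip_force: 12.0
```

Call:
{"api": "carry_out", "payload": {
  "deltas": [
    [0,0,-0.04,0,0,0,0.76],
    [0,0,0,0,0,0,0.82],
    [0,0,0,0,0,0,0.9],
    [0,0,0,0,0,0,1],
    [0,0,0,0,0,0,1],
    [0,0,-0.5,0,0,0,1],
    [0,0,-1.5,0,0,0,1],
    [0,0,-3.0,0,0,0,1]
  ]
}}

```text
time: 21.02
tool_pos: [0.6146, -0.1262, 0.0799]
tool_rot: [-3.139, 0.007, 0.003]
contact_force: [-0.0, 0.6, 0.3]
opening: 0.0922
grip_force: 0.0
```

Call:
{"api": "carry_out", "payload": {
  "deltas": [
    [0,0,-4.0,0,0,0,1],
    [0,0,-4.0,0,0,0,1],
    [-2.0,-2.0,-3.0,0,0,0,1],
    [-2.5,-3.0,-1.0,0,0,0,1],
    [-2.5,-2.0,0,0,0,0,1],
    [-2.0,-1.0,0,0,0,0,1],
    [0,0,0,0,0,0,1],
    [0,0,0,0,0,0,1]
  ]
}}

```text
time: 21.68
tool_pos: [0.5263, -0.0467, 0.2036]
tool_rot: [3.141, -0.001, 0.004]
contact_force: [0.2, -0.4, -0.7]
opening: 0.0914
grip_force: 0.0
```

```bash
cat > m3.py <<'E'
from h import *
def lsq(q):
    A=np.c_[2*q,np.ones(len(q))]; x=np.linalg.lstsq(A,(q**2).sum(1),rcond=None)[0]; return np.round([x[0],x[1],np.sqrt(x[2]+x[0]**2+x[1]**2)],4)
def top(c,P,p,r,lo,hi,t,col=None,zf=None):
    m=(np.hypot(P[...,0]-p[0],P[...,1]-p[1])<r)&(P[...,2]>lo)&(P[...,2]<hi)
    if col: m&=cv2.inRange(cv2.cvtColor(c['image'],cv2.COLOR_BGR2HSV),*col)>0
    z=zf or np.median(P[m][:,2]); ct=cv2.convexHull(max(cv2.findContours(m.astype(np.uint8)*255,0,1)[0],key=cv2.contourArea)).reshape(-1,2)
    q=onz(c,ct,z)[:,:2].astype(np.float32)
    return 'z %.4f px %s..%s '%(z,ct.min(0),ct.max(0)),[np.round(a,4).tolist() for a in cv2.minAreaRect(q)] if t=='r' else (lsq(q.astype(float)),np.round(np.hstack(cv2.minEnclosingCircle(q)),4))
E
python3 - <<'E'
from m3 import *
c=grab('wrist'); cv2.imwrite('pics/w4.png',c['image']); P=cloud(c); s=robot.observe(); print(s['time'],s['tool_pos'],s['tool_rot'])
print('board',top(c,P,(.616,-.127),.11,.014,.04,'r'))
print('saucer rim',top(c,P,(.616,-.127),.045,.031,.045,'c'))
print('pot',top(c,P,(.63,.105),.045,.107,.125,'c')); print('wheel',top(c,P,(.635,.113),.1,.036,.053,'c'))
E
```

```text
21.7333 [ 0.52711342 -0.04732618  0.20332109] [ 3.14111063e+00 -1.72270244e-03  3.56796959e-03]
board ('z 0.0227 px [252  19]..[379 158] ', [[0.6161, -0.126], [0.1295, 0.1296], 11.2119])
saucer rim ('z 0.0343 px [292  59]..[355 123] ', (array([ 0.6159, -0.1281,  0.0335]), array([ 0.616 , -0.1282,  0.0341])))
pot ('z 0.1144 px [28 39]..[ 90 101] ', (array([0.6295, 0.1045, 0.0251]), array([0.6291, 0.1045, 0.0262])))
wheel ('z 0.0453 px [26  0]..[160 140] ', (array([0.6347, 0.1126, 0.0701]), array([0.6346, 0.1127, 0.0709])))
```

View pics/w4.png

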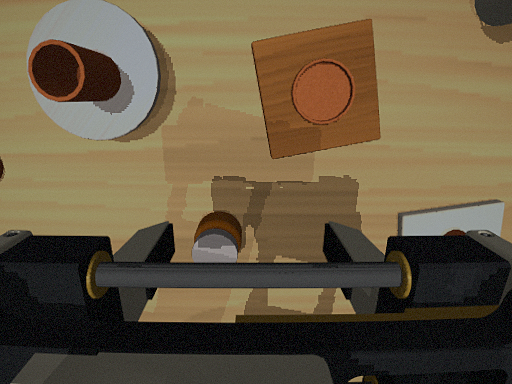

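The w4 picture shows the saucer at (323,91), centred on the board within 2 mm. The pot rim is at (58,70), still on the wheel. Now the pot.

Call:
{"api": "carry_out", "payload": {
  "deltas": [
    [1.2,-1.8,0,0,0,0,1],
    [2.0,-3.0,0,0,0,0,0.9],
    [2.2,-3.3,0,0,0,0,0.85],
    [2.2,-3.3,0,0,0,0,0.8],
    [1.6,-2.4,0,0,0,0,0.8],
    [1.0,-1.4,0,0,0,0,0.8],
    [0,0,0,0,0,0,0.8],
    [0,0,0,0,0,0,0.8]
  ]
}}

```text
time: 22.4
tool_pos: [0.6289, 0.1052, 0.2015]
tool_rot: [3.141, 0.001, 0.004]
contact_force: [0.9, -0.2, 0.2]
opening: 0.0734
grip_force: 0.0
```

Call:
{"api": "carry_out", "payload": {
  "deltas": [
    [0,0,0,0,0,0,0.8],
    [0,0,1.0,0,0,0,0.8],
    [0,0,2.0,0,0,0,0.8],
    [0,0,2.0,0,0,0,0.8],
    [0,0,1.0,0,0,0,0.8],
    [0,0,0,0,0,0,0.8],
    [0,0,0,0,0,0,0.8],
    [0,0,0,0,0,0,0.8]
  ]
}}

```text
time: 23.07
tool_pos: [0.6287, 0.1048, 0.1438]
tool_rot: [-3.141, -0.002, 0.003]
contact_force: [0.7, 0.1, 0.5]
opening: 0.0735
grip_force: 0.0
```

Aligned. I go down 6.5 cm and close.

Call:
{"api": "carry_out", "payload": {
  "deltas": [
    [0.1,0,1.0,0,0,0,0.8],
    [0,0,1.5,0,0,0,0.8],
    [0,0,1.5,0,0,0,0.8],
    [0,0,1.2,0,0,0,0.8],
    [0,0,0.8,0,0,0,0.8],
    [0,0,0.4,0,0,0,0.75],
    [0,0,0,0,0,0,0.7],
    [0,0,0,0,0,0,0.65]
  ]
}}

```text
time: 23.73
tool_pos: [0.6294, 0.1052, 0.079]
tool_rot: [-3.141, -0.001, 0.003]
contact_force: [0.2, -0.5, 0.4]
opening: 0.0619
grip_force: 0.0
```

Call:
{"api": "carry_out", "payload": {
  "deltas": [
    [0,0,0,0,0,0,0.6],
    [0,0,0,0,0,0,0.57],
    [0,0,0,0,0,0,0.54],
    [0,0,0,0,0,0,0.51],
    [0,0,0,0,0,0,0.48],
    [0,0,0,0,0,0,0.4],
    [0,0,0,0,0,0,0.3],
    [0,0,0,0,0,0,0.3]
  ],
  "force": 15
}}

```text
time: 24.4
tool_pos: [0.6296, 0.1055, 0.0793]
tool_rot: [-3.141, -0.002, 0.003]
contact_force: [0.6, 3.3, 5.5]
opening: 0.0471
grip_force: 15.0
```

Call:
{"api": "carry_out", "payload": {
  "deltas": [
    [0,0,-0.5,0,0,0,0.3],
    [0,0,-1.5,0,0,0,0.3],
    [0,0,-2.0,0,0,0,0.3],
    [0,0,-1.5,0,0,0,0.3],
    [0,0,-0.5,0,0,0,0.3],
    [-0.1,1.0,0,0,0,0,0.3],
    [-0.1,2.0,0,0,0,0,0.3],
    [-0.2,2.8,0,0,0,0,0.3]
  ]
}}

```text
time: 25.07
tool_pos: [0.6241, 0.0474, 0.137]
tool_rot: [-3.141, 0.003, 0.006]
contact_force: [0.2, -0.0, -1.6]
opening: 0.0471
grip_force: 15.0
```

Call:
{"api": "carry_out", "payload": {
  "deltas": [
    [-0.2,3.3,0,0,0,0,0.3],
    [-0.2,3.3,0,0,0,0,0.3],
    [-0.2,3.3,0,0,0,0,0.3],
    [-0.2,3.0,0,0,0,0,0.3],
    [-0.1,2.2,0,0,0,0,0.3],
    [-0.1,1.5,0,0,0,0,0.3],
    [0,0.9,0,0,0,0,0.3],
    [0,0,0,0,0,0,0.3]
  ]
}}

```text
time: 25.73
tool_pos: [0.6152, -0.1296, 0.1376]
tool_rot: [-3.141, 0.002, 0.001]
contact_force: [-0.0, 0.3, -1.0]
opening: 0.0473
grip_force: 15.0
```

Call:
{"api": "carry_out", "payload": {
  "deltas": [
    [0,0,0,0,0,0,0.3],
    [0,0,0.5,0,0,0,0.3],
    [0,0,1.0,0,0,0,0.3],
    [0,0,1.0,0,0,0,0.3],
    [0,0,0.5,0,0,0,0.3],
    [0,0,0,0,0,0,0.3],
    [0,0,0,0,0,0,0.3],
    [0,0,0,0,0,0,0.3]
  ]
}}

```text
time: 26.4
tool_pos: [0.6161, -0.1278, 0.1087]
tool_rot: [3.142, -0.0, 0.003]
contact_force: [-0.0, 0.9, -0.6]
opening: 0.0471
grip_force: 15.0
```

Call:
{"api": "carry_out", "payload": {
  "deltas": [
    [0,0,0.5,0,0,0,0.3],
    [0,0,1.0,0,0,0,0.3],
    [0,0,1.0,0,0,0,0.3],
    [0,0,0.8,0,0,0,0.3],
    [0,0,0.5,0,0,0,0.3],
    [0,0,0.4,0,0,0,0.3],
    [0,0,0.2,0,0,0,0.3],
    [0,0,0.1,0,0,0,0.3]
  ]
}}

```text
time: 27.07
tool_pos: [0.6158, -0.1278, 0.0632]
tool_rot: [-3.141, 0.0, 0.003]
contact_force: [-0.6, 0.0, -0.4]
opening: 0.0471
grip_force: 15.0
```

Call:
{"api": "carry_out", "payload": {
  "deltas": [
    [0,0,0.1,0,0,0,0.3],
    [0,0,0.1,0,0,0,0.3],
    [0,0,0.05,0,0,0,0.3],
    [0,0,0,0,0,0,0.3],
    [0,0,0,0,0,0,0.3],
    [0,0,0,0,0,0,0.3],
    [0,0,0,0,0,0,0.3],
    [0,0,0,0,0,0,0.3]
  ]
}}

```text
time: 27.73
tool_pos: [0.6159, -0.1279, 0.0612]
tool_rot: [-3.142, -0.0, 0.003]
contact_force: [-0.3, 0.6, -2.4]
opening: 0.0473
grip_force: 15.0
```

Call:
{"api": "carry_out", "payload": {
  "deltas": [
    [0,0,0.04,0,0,0,0.3],
    [0,0,0.03,0,0,0,0.3],
    [0,0,0,0,0,0,0.3],
    [0,0,0,0,0,0,0.3],
    [0,0,0,0,0,0,0.3],
    [0,0,0,0,0,0,0.3],
    [0,0,0,0,0,0,0.3],
    [0,0,0,0,0,0,0.3]
  ]
}}

```text
time: 28.4
tool_pos: [0.6159, -0.1279, 0.0604]
tool_rot: [-3.142, -0.0, 0.003]
contact_force: [0.7, -0.3, -1.5]
opening: 0.0472
grip_force: 15.0
```

Call:
{"api": "carry_out", "payload": {
  "deltas": [
    [0,0,0.04,0,0,0,0.3],
    [0,0,0.03,0,0,0,0.3],
    [0,0,0,0,0,0,0.3],
    [0,0,0,0,0,0,0.3],
    [0,0,0,0,0,0,0.3],
    [0,0,0,0,0,0,0.3],
    [0,0,0,0,0,0,0.3],
    [0,0,0,0,0,0,0.3]
  ]
}}

```text
time: 29.07
tool_pos: [0.6159, -0.1279, 0.0604]
tool_rot: [3.141, -0.0, 0.003]
contact_force: [-3.8, 0.5, 6.0]
opening: 0.0471
grip_force: 15.0
```

Contact. I release, rise and back off toward the vase, then check.

Call:
{"api": "carry_out", "payload": {
  "deltas": [
    [0,0,-0.04,0,0,0,0.53],
    [0,0,0,0,0,0,0.56],
    [0,0,0,0,0,0,0.62],
    [0,0,0,0,0,0,0.7],
    [0,0,0,0,0,0,0.75],
    [0,0,-0.5,0,0,0,0.75],
    [0,0,-1.5,0,0,0,0.75],
    [0,0,-3.0,0,0,0,0.75]
  ]
}}

```text
time: 29.73
tool_pos: [0.6137, -0.1273, 0.1074]
tool_rot: [-3.139, 0.007, 0.003]
contact_force: [-0.1, 0.2, 0.2]
opening: 0.0688
grip_force: 0.0
```

Call:
{"api": "carry_out", "payload": {
  "deltas": [
    [0,0,-4.0,0,0,0,0.75],
    [0,0,-4.0,0,0,0,0.75],
    [-2.5,0.5,-3.0,0,0,0,0.75],
    [-3.5,1.0,-1.0,0,0,0,0.75],
    [-3.5,1.5,0,0,0,0,0.75],
    [-2.5,1.5,0,0,0,0,0.75],
    [0,0,0,0,0,0,0.75],
    [0,0,0,0,0,0,0.75]
  ]
}}

```text
time: 30.4
tool_pos: [0.4953, -0.174, 0.2311]
tool_rot: [3.141, -0.001, 0.001]
contact_force: [0.5, -0.3, -0.7]
opening: 0.0689
grip_force: 0.0
```

```bash
python3 - <<'E'
from m3 import *
c=grab('wrist'); cv2.imwrite('pics/w5.png',c['image']); P=cloud(c); s=robot.observe(); print(s['time'],s['tool_pos'],s['tool_rot'])
for a in [('board',(.616,-.127),.11,.014,.04,'r'),('saucer rim',(.616,-.127),.045,.031,.040,'c'),('pot',(.616,-.127),.045,.088,.11,'c'),('vase',(.427,-.323),.05,.104,.12,'c')]:
    try: print(a[0],top(c,P,*a[1:]))
    except Exception as e: print(a[0],e)
E
```

```text
30.45 [ 0.49616648 -0.17356523  0.23081502] [ 3.14132244e+00 -1.50387193e-03  2.20370057e-03]
board ('z 0.0226 px [140   0]..[270 129] ', [[0.616, -0.1266], [0.1295, 0.13], 11.1544])
saucer rim ('z 0.0329 px [190  44]..[219  77] ', (array([ 0.619 , -0.1255,  0.0176]), array([ 0.6176, -0.1269,  0.0199])))
pot ('z 0.0961 px [173  27]..[224  82] ', (array([ 0.6154, -0.1297,  0.0238]), array([ 0.6153, -0.1297,  0.0243])))
vase ('z 0.1073 px [383 235]..[390 235] ', (array([ 0.043 , -0.3203,  0.3952]), array([ 0.4382, -0.3236,  0.004 ])))
```

View pics/w5.png

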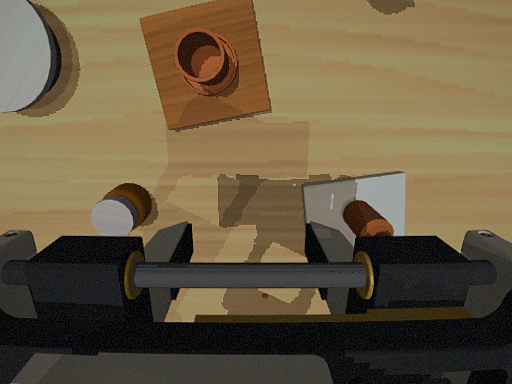

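The w5 picture shows the pot upright in the saucer: rim at (203,55), top at 96 mm, within 2 mm of the saucer centre. The vase stands upright on the slab at (370,222). Now I fetch the vase.

Call:
{"api": "carry_out", "payload": {
  "deltas": [
    [-0.8,1.7,0,0,0,0,0.75],
    [-1.5,3.3,0,0,0,0,0.75],
    [-1.7,3.7,0,0,0,0,0.75],
    [-1.5,3.3,0,0,0,0,0.75],
    [-0.9,2.0,1.0,0,0,0,0.75],
    [-0.45,1.0,3.0,0,0,0,0.75],
    [0,0,3.0,0,0,0,0.75],
    [0,0,1.0,0,0,0,0.75]
  ]
}}

```text
time: 31.12
tool_pos: [0.427, -0.3226, 0.146]
tool_rot: [-3.137, 0.004, 0.003]
contact_force: [-0.1, 0.3, -0.2]
opening: 0.0688
grip_force: 0.0
```

Call:
{"api": "carry_out", "payload": {
  "deltas": [
    [0,0,0,0,0,0,0.75],
    [0,0,0,0,0,0,0.75],
    [0,0,0,0,0,0,0.75],
    [0,0,0,0,0,0,0.75],
    [0,0,0,0,0,0,0.75],
    [0,0,0,0,0,0,0.75],
    [0,0,0,0,0,0,0.75],
    [0,0,0,0,0,0,0.75]
  ]
}}

```text
time: 31.78
tool_pos: [0.4281, -0.3235, 0.1505]
tool_rot: [3.141, -0.0, 0.003]
contact_force: [0.0, 0.1, 0.3]
opening: 0.0685
grip_force: 0.0
```

Call:
{"api": "carry_out", "payload": {
  "deltas": [
    [0,0,1.5,0,0,0,0.7],
    [0,0,2.0,0,0,0,0.65],
    [0,0,2.0,0,0,0,0.65],
    [0,0,1.5,0,0,0,0.65],
    [0,0,1.0,0,0,0,0.65],
    [0,0,0.5,0,0,0,0.65],
    [0,0,0.5,0,0,0,0.65],
    [0,0,0,0,0,0,0.65]
  ]
}}

```text
time: 32.45
tool_pos: [0.428, -0.3235, 0.0598]
tool_rot: [-3.141, 0.0, 0.003]
contact_force: [-0.7, 0.4, 0.7]
opening: 0.0596
grip_force: 0.0
```

Call:
{"api": "carry_out", "payload": {
  "deltas": [
    [0,0,0,0,0,0,0.6],
    [0,0,0,0,0,0,0.54],
    [0,0,0,0,0,0,0.5],
    [0,0,0,0,0,0,0.46],
    [0,0,0,0,0,0,0.42],
    [0,0,0,0,0,0,0.38],
    [0,0,0,0,0,0,0.3],
    [0,0,0,0,0,0,0.2]
  ],
  "force": 18
}}

```text
time: 33.12
tool_pos: [0.4281, -0.3236, 0.0604]
tool_rot: [3.141, -0.0, 0.003]
contact_force: [-0.4, 0.7, 3.1]
opening: 0.0396
grip_force: 18.0
```

Call:
{"api": "carry_out", "payload": {
  "deltas": [
    [0,0,-0.5,0,0,0,0.2],
    [0,0,-1.5,0,0,0,0.2],
    [0,0,-3.0,0,0,0,0.2],
    [0,0,-4.0,0,0,0,0.2],
    [0,0,-3.0,0,0,0,0.2],
    [0,0,-1.5,0,0,0,0.2],
    [0,0,-0.5,0,0,0,0.2],
    [0.5,-1.0,0,0,0,0,0.2]
  ]
}}

```text
time: 33.78
tool_pos: [0.4328, -0.3148, 0.201]
tool_rot: [3.139, -0.001, 0.002]
contact_force: [0.2, -0.3, -0.8]
opening: 0.0391
grip_force: 18.0
```

Call:
{"api": "carry_out", "payload": {
  "deltas": [
    [1.0,-2.0,0,0,0,0,0.2],
    [1.4,-3.0,0,0,0,0,0.2],
    [1.6,-3.4,0,0,0,0,0.2],
    [1.6,-3.4,0,0,0,0,0.2],
    [1.6,-3.4,0,0,0,0,0.2],
    [1.6,-3.4,0,0,0,0,0.2],
    [1.6,-3.4,0,0,0,0,0.2],
    [1.6,-3.4,0,0,0,0,0.2]
  ]
}}

```text
time: 34.45
tool_pos: [0.5514, -0.0562, 0.1978]
tool_rot: [-3.14, 0.004, 0.003]
contact_force: [1.4, -0.3, -1.8]
opening: 0.0395
grip_force: 18.0
```

Call:
{"api": "carry_out", "payload": {
  "deltas": [
    [1.6,-3.4,0,0,0,0,0.2],
    [1.6,-3.4,0,0,0,0,0.2],
    [1.6,-3.4,0,0,0,0,0.2],
    [1.4,-2.8,0,0,0,0,0.2],
    [1.0,-2.0,0,0,0,0,0.2],
    [0.6,-1.2,0,0,0,0,0.2],
    [0,0,0,0,0,0,0.2],
    [0,0,0,0,0,0,0.2]
  ]
}}

```text
time: 35.12
tool_pos: [0.6284, 0.1043, 0.1976]
tool_rot: [3.141, 0.004, 0.005]
contact_force: [-0.4, -1.0, -1.4]
opening: 0.0392
grip_force: 18.0
```

Call:
{"api": "carry_out", "payload": {
  "deltas": [
    [0.3,-0.5,0.5,0,0,0,0.2],
    [0.15,-0.5,1.5,0,0,0,0.2],
    [0,0,2.0,0,0,0,0.2],
    [0,0,2.0,0,0,0,0.2],
    [0,0,1.5,0,0,0,0.2],
    [0,0,1.0,0,0,0,0.2],
    [0,0,0.5,0,0,0,0.2],
    [0,0,0,0,0,0,0.2]
  ]
}}

```text
time: 35.78
tool_pos: [0.6334, 0.1126, 0.1089]
tool_rot: [3.142, 0.002, 0.002]
contact_force: [-0.6, 0.3, -1.7]
opening: 0.0393
grip_force: 18.0
```

Call:
{"api": "carry_out", "payload": {
  "deltas": [
    [0,0,0,0,0,0,0.2],
    [0,0,0,0,0,0,0.2],
    [0,0,0,0,0,0,0.2],
    [0,0,0,0,0,0,0.2],
    [0,0,0,0,0,0,0.2],
    [0,0,0,0,0,0,0.2],
    [0,0,0,0,0,0,0.2],
    [0,0,0,0,0,0,0.2]
  ]
}}

```text
time: 36.45
tool_pos: [0.6341, 0.1132, 0.1102]
tool_rot: [-3.142, -0.0, 0.003]
contact_force: [0.4, -0.8, -2.1]
opening: 0.0393
grip_force: 18.0
```

Down to about 0.0895, nudging x by 1.5 mm.

Call:
{"api": "carry_out", "payload": {
  "deltas": [
    [0.15,0,0.4,0,0,0,0.2],
    [0,0,0.6,0,0,0,0.2],
    [0,0,0.5,0,0,0,0.2],
    [0,0,0.3,0,0,0,0.2],
    [0,0,0.15,0,0,0,0.2],
    [0,0,0.05,0,0,0,0.2],
    [0,0,0,0,0,0,0.2],
    [0,0,0,0,0,0,0.2]
  ]
}}

```text
time: 37.12
tool_pos: [0.6357, 0.1132, 0.0902]
tool_rot: [-3.142, -0.0, 0.003]
contact_force: [-0.5, 0.3, -2.1]
opening: 0.0397
grip_force: 18.0
```

Call:
{"api": "carry_out", "payload": {
  "deltas": [
    [0,0,0.04,0,0,0,0.2],
    [0,0,0.03,0,0,0,0.2],
    [0,0,0,0,0,0,0.2],
    [0,0,0,0,0,0,0.2],
    [0,0,0,0,0,0,0.2],
    [0,0,0,0,0,0,0.2],
    [0,0,0,0,0,0,0.2],
    [0,0,0,0,0,0,0.2]
  ]
}}

```text
time: 37.78
tool_pos: [0.6356, 0.1132, 0.0895]
tool_rot: [-3.142, -0.0, 0.003]
contact_force: [-0.8, 0.2, -1.4]
opening: 0.0394
grip_force: 18.0
```

Call:
{"api": "carry_out", "payload": {
  "deltas": [
    [0,0,0.04,0,0,0,0.2],
    [0,0,0.03,0,0,0,0.2],
    [0,0,0,0,0,0,0.2],
    [0,0,0,0,0,0,0.2],
    [0,0,0,0,0,0,0.2],
    [0,0,0,0,0,0,0.2],
    [0,0,0,0,0,0,0.2],
    [0,0,0,0,0,0,0.2]
  ]
}}

```text
time: 38.45
tool_pos: [0.6356, 0.1132, 0.0894]
tool_rot: [-3.142, -0.001, 0.003]
contact_force: [-3.9, -0.8, 4.8]
opening: 0.0393
grip_force: 18.0
```

Contact. I release, rise and step back to check.

Call:
{"api": "carry_out", "payload": {
  "deltas": [
    [0,0,-0.03,0,0,0,0.44],
    [0,0,0,0,0,0,0.47],
    [0,0,0,0,0,0,0.52],
    [0,0,0,0,0,0,0.6],
    [0,0,0,0,0,0,0.65],
    [0,0,-0.5,0,0,0,0.65],
    [0,0,-1.5,0,0,0,0.65],
    [0,0,-3.0,0,0,0,0.65]
  ]
}}

```text
time: 39.12
tool_pos: [0.6334, 0.113, 0.1361]
tool_rot: [3.141, 0.008, 0.003]
contact_force: [1.1, -0.1, -0.0]
opening: 0.06
grip_force: 0.0
```

Call:
{"api": "carry_out", "payload": {
  "deltas": [
    [0,0,-4.0,0,0,0,0.65],
    [0,0,-4.0,0,0,0,0.65],
    [-2.0,2.0,-3.0,0,0,0,0.65],
    [-3.0,3.0,-1.0,0,0,0,0.65],
    [-3.0,3.0,0,0,0,0,0.65],
    [-2.0,3.0,0,0,0,0,0.65],
    [0,2.0,0,0,0,0,0.65],
    [0,0,0,0,0,0,0.65]
  ]
}}

```text
time: 39.78
tool_pos: [0.5371, -0.0186, 0.2597]
tool_rot: [3.14, -0.002, -0.0]
contact_force: [0.5, 0.3, 0.6]
opening: 0.0597
grip_force: 0.0
```

```bash
python3 - <<'E'
from m3 import *
c=grab('wrist'); P=cloud(c); s=robot.observe(); print(s['time'],s['tool_pos'])
for a in [('board',(.616,-.127),.11,.014,.04,'r'),('pot',(.616,-.127),.045,.088,.11,'c'),('wheel',(.635,.113),.1,.036,.053,'c'),('vase',(.635,.113),.05,.13,.15,'c'),('jar',(.439,-.01),.05,.058,.072,'c')]:
    try: print(a[0],top(c,P,*a[1:]))
    except Exception as e: print(a[0],e)
d=grab('scene'); cv2.imwrite('pics/end.png',np.hstack([c['image'],cv2.resize(d['image'][120:360,60:370],(496,384))])[:, :1008][:, :]); cv2.imwrite('pics/end.png',cv2.resize(cv2.imread('pics/end.png'),(798,304)))
E
```

```text
39.8333 [ 0.53763196 -0.01687745  0.25944365]
board ('z 0.0226 px [272  40]..[380 158] ', [[0.6163, -0.1259], [0.13, 0.1302], 11.1666])
pot ('z 0.0959 px [327  78]..[372 124] ', (array([ 0.6159, -0.1282,  0.0242]), array([ 0.6157, -0.128 ,  0.0249])))
wheel ('z 0.0453 px [82 24]..[195 142] ', (array([0.6351, 0.1133, 0.0695]), array([0.6355, 0.1132, 0.0706])))
vase ('z 0.1406 px [89 67]..[116  96] ', (array([0.634 , 0.1114, 0.0128]), array([0.634 , 0.1116, 0.0132])))
jar ('z 0.0652 px [221 220]..[260 257] ', (array([ 0.4394, -0.0098,  0.0271]), array([ 0.4394, -0.0104,  0.0279])))
```

View pics/end.png

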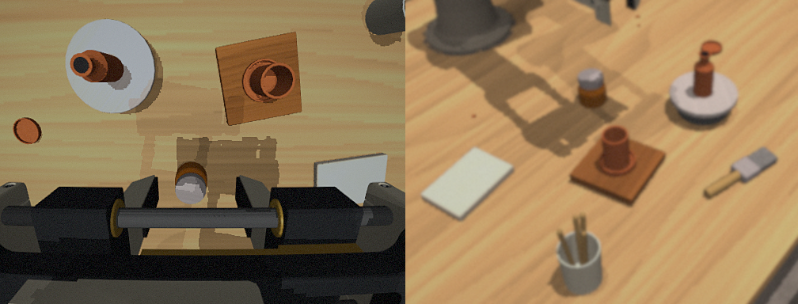

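The final picture shows the vase upright on the wheel (left at 82,66) and the pot in its saucer on the board (270,80). Both are within about 2 mm of centre and the bystanders have not moved. I hand in.

```bash
python3 -c "
from cell import robot; print(robot.hand_in())"
```

```text
the job is handed in; nothing more can be done
None
```

The swap is finished and handed in at about 40 s of arm time: the vase stands upright on the banding wheel and the pot stands in its saucer on the board, each about 2 mm off centre, and the jar, brush and cup were not touched.

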